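# Latch the aerosol cage in the sign-painting workshop

## Task

The gate of the wire cage for spray cans stands ajar. Take its latch bar by the red grip, lift it over the yellow keeper while swinging the gate shut, and let the bar drop fully into the keeper's notch. Leave the black spray can outside on the bench standing where it is.

Things in the scene. Friction and masses are not known exactly. Their poses are not given: they have to be found in the camera images.
- cage: Fixed wire cage, walls 125 mm high, cans (190 tall) at its back. Origin: on the bench, mid gate opening; x into the cage, y left, z up. Gate hinge at (0, 145) mm. Yellow keeper post at (0, -162), 52 (x) by 24 (y), with a U notch in its top, open along y: floor at height 150, 32 wide, centred on x = 0; front tooth (10 thick) to height 178, back plate to 200. The tooth blocks an unlifted bar.
- gate (a joint): Angle of the blue wire gate about its upright hinge, rad: 0 shut (a stop), growing as its free (-y) end swings out towards the cage's -x, up to 0.9. Gate 280 mm wide, 125 high. Moves with about 0.5 N at its free end and stays where it is left.
- latch (a joint): Angle of the steel latch bar on the gate, rad: 0 level (on a rest; also when in the notch), up to 0.7 as its free end is lifted; falls back. Bar 12 mm thick, 24 tall, mid-height 165, along the gate, pivot 60 and free end 335 mm from the gate's hinge. Red grip 70 long, 20 thick, 36 tall, centred 140 mm from the pivot, clear around. 0.3 kg. Clears the tooth above 0.13.
- spray_can: Loose black spray can with a grey band, 65 mm in diameter, 189 mm tall, standing on the bench beside the cage; origin at the centre of its underside, z up its axis. To be left alone.

How it is judged (in metres and radians):
On the way:
1. the latch bar is lifted above the keeper's tooth while the gate is still ajar (value of joint latch above 0.1 rad and value of joint gate above 0.05 rad), for 0.1 s.
At the end, for the whole second after the job is handed in: The gate is shut (joint under 0.06 rad), the bar has dropped into the notch (level within 0.04 rad), and the black spray can stands upright (within 10 degrees) within 30 mm of where it was (value of joint gate below 0.06 rad and value of joint latch between -0.04 and 0.04 rad and angle between spray_can's own z axis and vertical below 0.17 rad and distance of spray_can from where it was at the start of the episode below 0.03 m); the robot touches nothing.
It fails at once if the black spray can is knocked over or moved more than 30 mm (angle between spray_can's own z axis and vertical above 0.3 rad or distance of spray_can from where it was at the start of the episode above 0.03 m).
It also fails if it takes over 32 s, if anything falls off the work surface, if the arm or the gripper's body presses on something with over 40 N, if the wrist force passes 120 N, or if a joint passes its speed limit or range.

## Robot

A 6-joint arm with a two-finger parallel gripper is mounted at the origin on the work surface. World frame = base frame: x ahead of the robot, y to its left, z up, the work surface at z = 0. Lengths are in mm, angles in rad, forces in N, time in s.
With the tool pointing down it reaches from about 275 to 750 mm from the base axis. Payload 10.2 kg.
Tool frame: the origin (TCP) lies midway between the tips of the shut fingers; the grasp point (between the pads) lies 19 mm behind it; z points along the fingers, y is the line along which they close (so a half turn about z gives the same grasp; the last joint's range is limited). The gripper opens to 85 mm and grips with 20 to 120 N. Pads are 22 mm wide; open, the fingers measure 114 mm over their backs; the gripper's body (76 mm by 85 mm) begins 54 mm behind the grasp point. The pads swing forward as they close: fully open they stand 13 mm farther back than shut.
Start: joints at [-1.382, 0.313, 1.498, -0, 1.331, -0.223], TCP at [210.124, -481.122, 209.294] pointing down, gripper open.
Joint ranges: [-2.94, 2.94], [-0.97, 2.17], [0.19, 2.56], [-1.23, 4.37], [0.02, 3.11], [-2.88, 2.88]. Speed limits (rad/s): [2.39, 2.39, 3.01, 3.14, 3.14, 3.14].

## Interface

Orientations are given as a unit quaternion [w, x, y, z].
In Python, from rig import sense, capture, finish_job, find_in, place_of gives the robot as it stands. The module is installed in compiled form; this text tells all that it offers.
- The arm moves only by the shell command python3 -m jog 'ROWS' [FORCE]. ROWS is JSON, a list of rows, each an object of numbers: "tx", "ty", "tz": the shift along the tool's x, y, z in mm; "ax", "ay", "az": the turn, a rotation vector about the tool's x, y, z in rad; "jaw": the closure, from -1 (fully open) to 1 (shut), so that 0 is half open. In form: [{"tx": .., "ty": .., "tz": .., "ax": .., "ay": .., "az": .., "jaw": ..}, ...]. A call has 1 to 5 rows; each row shifts and turns the commanded pose from where the row before left it, along the tool's axes as they then stand; what a row does not reach is not made up. A row lasts 1/8 s, in which the tool goes at most 62.5 mm and 10.7 degrees, less where a joint would pass 70% of its speed; a pose out of reach is approached as far as the arm can. A call with a gripper value outside its range is refused whole. The fingers move at their own pace and stop on an object; FORCE is the grip in N (left out, the last holds). Time passes only in rows, so rows that do not move let the fingers close. It gives the time, the measured TCP pose, the force, the opening and the grip force at its end, in the units of the state.
- sense(): the state, without advancing time (a new reading comes with each control period).
- capture(name): name is "side" or "top"; returns a dict with "color" (420x560x3 uint8, red, green, blue), "depth" (420x560 float32, mm along the optical axis (not along the pixel's ray), 0 where there is no reading), "fx", "fy", "cx", "cy" (pixels), "k1" (the pictures are not rectified: a ray, as slopes to the right and down, at radius r is drawn at 1 + k1 r^2 times it, then the intrinsics apply), "camera_from_world" (4x4, takes a point from world to camera coordinates). Camera axes: x right, y up, looking along -z (the intrinsics and any distortion apply to the point x, -y, -z); pixel columns grow to the right and rows downward; lengths in mm; the calibration is good to about 2 mm. A picture is of the moment at which its call begins.
- finish_job(): hands the job in; it is judged then, once.
Trained networks look in the newest picture that a camera, given by its name, has taken for a name from the list of things; names that differ only in an ending like _2 or _b are one class to them, and where a whole thing is asked for, a point or a joint stands for the part that bears it (a point fixed in the world has none). Each returns a list of dicts, best first, with "conf" (0 to 1); they miss things now and then, are a little off and sometimes report something else, mostly with a low value. They report only what shows in the picture. A call takes as long as a camera call.
- find_in(query, camera): "centre" ([column, row] in pixels, amid what is visible of it).
- place_of(query, camera): "centre" ([column, row] in pixels: a listed point, or the origin of a listed thing).
The state is a dict: "time_s": time; "joints": joint angles; "dq": joint speeds; "tau": joint torques, N m; "eef_pos": TCP position; "ee_rot": TCP orientation; "force": force on the tool from outside, world axes, zero at the start; "wrist_torque": the same for the moment, N m; "grip_width": opening from 0.0 (shut) to 1.0 (fully open); "grip_force": force on a finger pad.
Only numpy, scipy, OpenCV 4.12 (cv2) and the standard library are available. Lean on these libraries where they do the work, as an engineer would, in place of code of your own. Each camera call takes 0.05 s, during which the arm holds its last target. There are 200 camera calls.

## Working session

There is one attempt and no reset: what is moved stays moved. The work goes in short steps, Python scripts to look and compute and a shell command to move; the robot and the scene stay as the last step left them, time stands still between calls to the robot, and variables do not carry over. Pictures are saved under pics/ and viewed, at most 10 in all, crops included, and the job is handed in when it is done.

```bash
mkdir -p pics
cat > h.py <<'E'
import numpy as np, cv2
from rig import sense, capture, find_in, place_of
from scipy.spatial.transform import Rotation as R
def unproj(c,u,v,d=None):
    K=np.array([[c["fx"],0,c["cx"]],[0,c["fy"],c["cy"]],[0,0,1.]])
    p=cv2.undistortPoints(np.array([[[u,v]]],float),K,np.array([c["k1"],0,0,0.]))[0,0]
    ray=np.array([p[0],-p[1],-1.]); W=np.linalg.inv(np.array(c["camera_from_world"]))
    if d is None: d=c["depth"][int(round(v)),int(round(u))]
    return W[:3,:3]@(ray*d)+W[:3,3]
def at_z(c,u,v,z):
    a=unproj(c,u,v,100.);b=unproj(c,u,v,1000.)
    return a+(b-a)*(z-a[2])/(b[2]-a[2])
def cloud(c):
    H,Wd=c["depth"].shape; u,v=np.meshgrid(np.arange(Wd),np.arange(H))
    K=np.array([[c["fx"],0,c["cx"]],[0,c["fy"],c["cy"]],[0,0,1.]])
    p=cv2.undistortPoints(np.stack([u,v],-1).reshape(-1,1,2).astype(float),K,np.array([c["k1"],0,0,0.]))[:,0]
    ray=np.c_[p[:,0],-p[:,1],-np.ones(len(p))]*c["depth"].reshape(-1,1)
    W=np.linalg.inv(np.array(c["camera_from_world"]))
    return (ray@W[:3,:3].T+W[:3,3]).reshape(H,Wd,3)
E
python3 - <<'E'
from h import *
for n in("side","top"):
    c=capture(n); cv2.imwrite(f"pics/{n}0.png",c["color"][:,:,::-1])
    W=np.linalg.inv(np.array(c["camera_from_world"])); print(n,W[:3,3].round(),(-W[:3,2]).round(2))
    for q in("cage","gate","latch","spray_can"):
        for f in(find_in,place_of):
            for r in f(q,n)[:2]:
                print(q,f.__name__,np.round(r["centre"]),round(r["conf"],2),unproj(c,*r["centre"]).round())
    P=cloud(c);hsv=cv2.cvtColor(c["color"],cv2.COLOR_RGB2HSV);h,s,v=[hsv[:,:,i].astype(int) for i in range(3)]
    for nm,m in(("red",((h<6)|(h>174))&(s>150)&(v>80)),("yel",(h>20)&(h<33)&(s>150)&(v>90)),("blue",(h>98)&(h<125)&(s>130)&(v>60))):
        m&=c["depth"]>0; Q=P[m]; vv,uu=np.where(m)
        if len(Q): print(nm,len(Q),uu.min(),uu.max(),vv.min(),vv.max(),np.percentile(Q,[3,50,97],axis=0).round().tolist())
s=sense();print(s["eef_pos"],s["ee_rot"],R.from_quat(np.roll(s["ee_rot"],-1)).as_matrix().round(2),s["grip_width"])
E
```

```text
side [881. 316. 805.] [-0.39 -0.35 -0.85]
cage call [274. 314.] 0.88 [689. 134.   8.]
cage call [352. 220.] 0.74 [525. 162. 176.]
cage call [321. 291.] 0.96 [593. 170.  -1.]
gate call [357. 255.] 0.94 [546. 199. 123.]Traceback (most recent call last):
  File "<stdin>", line 7, in <module>
ValueError: it knows: cage, spray_can
```

View pics/side0.png

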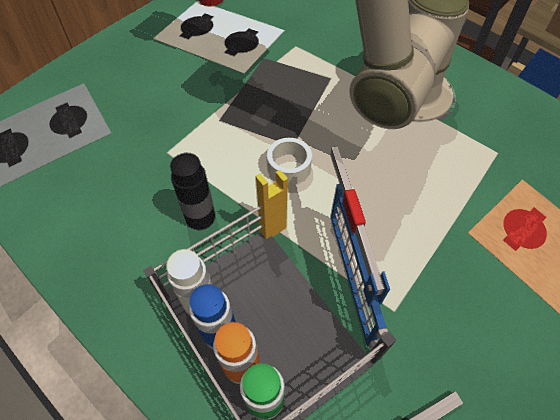

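The side view shows the gate ajar, with the red grip near (355,207), the keeper near (272,205), the black can near (193,190) and the hinge near (385,340). A loose grey ring at (290,158) stands just outside the keeper.

Run:
```python
from h import *
for n in("side","top"):
    c=capture(n); cv2.imwrite(f"pics/{n}1.png",c["color"][:,:,::-1])
    for q,fs in(("cage",(place_of,)),("latch",(find_in,)),("spray_can",(place_of,))):
        for f in fs:
            for r in f(q,n)[:1]:
                print(n,q,np.round(r["centre"]),round(r["conf"],2),at_z(c,*r["centre"],0).round(),unproj(c,*r["centre"]).round())
    P=cloud(c);hsv=cv2.cvtColor(c["color"],cv2.COLOR_RGB2HSV);h,s,v=[hsv[:,:,i].astype(int) for i in range(3)]
    for nm,m in(("red",((h<6)|(h>174))&(s>150)&(v>80)&(P[:,:,2]>120)&(P[:,:,2]<210)),("yel",(h>20)&(h<33)&(s>150)&(v>90)&(P[:,:,2]>140)),("blue",(h>98)&(h<125)&(s>130)&(v>60)&(P[:,:,2]>100)&(P[:,:,2]<150)),):
        m&=c["depth"]>0; Q=P[m]; vv,uu=np.where(m)
        if len(Q): print(nm,len(Q),uu.min(),uu.max(),vv.min(),vv.max(),np.percentile(Q,[3,50,97],axis=0).round().tolist())
    m=cv2.cvtColor(c["color"],cv2.COLOR_RGB2GRAY)
s=sense();print(s["time_s"],s["eef_pos"],R.from_quat(np.roll(s["ee_rot"],-1)).as_matrix().round(2),s["grip_width"])
```

```text
side cage [320. 290.] 0.67 [593. 168.   0.] [594. 168.   2.]
side latch [355. 218.] 0.91 [417. 121.   0.] [522. 165. 183.]
side spray_can [202. 216.] 0.85 [ 630. -126.    0.] [647. -96.  54.]
red 400 345 364 189 232 [[483.0, 125.0, 177.0], [506.0, 153.0, 182.0], [529.0, 178.0, 184.0]]
yel 271 256 287 170 198 [[531.0, -4.0, 147.0], [553.0, 11.0, 152.0], [579.0, 23.0, 200.0]]
blue 640 198 385 190 336 [[473.0, 99.0, 107.0], [573.0, 221.0, 124.0], [811.0, 301.0, 136.0]]
top cage [237. 194.] 0.73 [586. 167.   0.] [586. 167.   0.]
top latch [238. 224.] 0.67 [511. 163.   0.] [500. 140. 182.]
top spray_can [353. 178.] 0.74 [ 630. -129.    0.] [ 606. -110.  151.]
red 230 220 247 211 234 [[482.0, 125.0, 180.0], [502.0, 151.0, 183.0], [523.0, 175.0, 186.0]]
yel 281 291 306 186 213 [[528.0, -3.0, 147.0], [556.0, 9.0, 153.0], [577.0, 23.0, 202.0]]
blue 89 170 277 116 188 [[604.0, 64.0, 102.0], [617.0, 288.0, 124.0], [758.0, 304.0, 129.0]]
0.6 [ 210.14504405 -481.0990799   209.29543654] [[ 0.92  0.4   0.  ]
 [ 0.4  -0.92  0.  ]
 [ 0.   -0.   -1.  ]] 1.0024720006257937
```

View pics/top1.png

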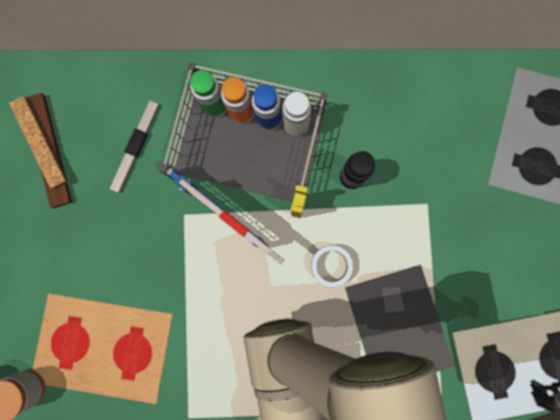

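The top view shows the hinge near (165,170), the red grip near (233,222), the keeper near (299,200) and the can at (358,168). Both cameras agree on these estimates:

| Item | World estimate |
|---|---|
| Cage origin | (590,168) |
| Cage yaw | about -0.21 rad |
| Hinge | (620,310) |
| Keeper | (554,10) |
| Grip | (504,151,165) |
| Gate angle | about 0.42 rad |

The grip lies 197 mm from the hinge, against 200 mm expected. I'm moving over it now.

```bash
python3 -m jog '[{"tx":35,"ty":-31,"tz":-14,"jaw":-1},{"tx":35,"ty":-31,"tz":-14,"jaw":-1},{"tx":35,"ty":-31,"tz":-14,"jaw":-1},{"tx":35,"ty":-31,"tz":-14,"jaw":-1},{"tx":35,"ty":-31,"tz":-14,"jaw":-1}]'
python3 -m jog '[{"tx":35,"ty":-31,"jaw":-1},{"tx":35,"ty":-31,"jaw":-1},{"tx":35,"ty":-31,"jaw":-1},{"tx":35,"ty":-31,"jaw":-1},{"tx":35,"ty":-31,"jaw":-1}]'
```

```text
schema error: expected keys tx, ty, tz, ax, ay, az, jaw
schema error: expected keys tx, ty, tz, ax, ay, az, jaw
```

```bash
python3 -m jog '[{"tx":35,"ty":-31,"tz":-14,"ax":0,"ay":0,"az":0,"jaw":-1},{"tx":35,"ty":-31,"tz":-14,"ax":0,"ay":0,"az":0,"jaw":-1},{"tx":35,"ty":-31,"tz":-14,"ax":0,"ay":0,"az":0,"jaw":-1},{"tx":35,"ty":-31,"tz":-14,"ax":0,"ay":0,"az":0,"jaw":-1},{"tx":35,"ty":-31,"tz":-14,"ax":0,"ay":0,"az":0,"jaw":-1}]'
python3 -m jog '[{"tx":35,"ty":-31,"tz":0,"ax":0,"ay":0,"az":0,"jaw":-1},{"tx":35,"ty":-31,"tz":0,"ax":0,"ay":0,"az":0,"jaw":-1},{"tx":35,"ty":-31,"tz":0,"ax":0,"ay":0,"az":0,"jaw":-1},{"tx":35,"ty":-31,"tz":0,"ax":0,"ay":0,"az":0,"jaw":-1},{"tx":35,"ty":-31,"tz":0,"ax":0,"ay":0,"az":0,"jaw":-1}]'
```

```text
time_s: 1.23
eef_pos: [308.8, -267.6, 279.9]
ee_rot: [0.0, 0.979, 0.204, 0.0]
force: [0.8, -0.8, -0.5]
grip_width: 0.999
grip_force: 0.0
time_s: 1.85
eef_pos: [407.2, -55.5, 279.5]
ee_rot: [0.0, 0.979, 0.204, 0.0]
force: [0.0, -0.4, -0.1]
grip_width: 0.999
grip_force: 0.0
```

```bash
python3 -m jog '[{"tx":34,"ty":-30,"tz":0,"ax":0,"ay":0,"az":0,"jaw":-1},{"tx":34,"ty":-30,"tz":0,"ax":0,"ay":0,"az":0,"jaw":-1},{"tx":34,"ty":-30,"tz":0,"ax":0,"ay":0,"az":0,"jaw":-1},{"tx":34,"ty":-30,"tz":0,"ax":0,"ay":0,"az":0,"jaw":-1},{"tx":34,"ty":-30,"tz":0,"ax":0,"ay":0,"az":0,"jaw":-1}]'
python3 -m jog '[{"tx":0,"ty":0,"tz":10,"ax":0,"ay":0,"az":-0.13,"jaw":-1},{"tx":0,"ty":0,"tz":10,"ax":0,"ay":0,"az":-0.13,"jaw":-1},{"tx":0,"ty":0,"tz":10,"ax":0,"ay":0,"az":-0.13,"jaw":-1},{"tx":0,"ty":0,"tz":10,"ax":0,"ay":0,"az":-0.13,"jaw":-1},{"tx":0,"ty":0,"tz":0,"ax":0,"ay":0,"az":0,"jaw":-1}]'
python3 - <<'E'
from h import *
for n in("side","top"):
    c=capture(n); cv2.imwrite(f"pics/{n}2.png",cv2.resize(c["color"][120:300,150:420,::-1],None,fx=2.5,fy=2.5))
    P=cloud(c);hsv=cv2.cvtColor(c["color"],cv2.COLOR_RGB2HSV);h,s,v=[hsv[:,:,i].astype(int) for i in range(3)]
    m=((h<6)|(h>174))&(s>150)&(v>60)&(P[:,:,2]>176)&(P[:,:,2]<192)
    Q=P[m]; 
    if len(Q):
        (cx,cy),sz,a=cv2.minAreaRect(Q[:,:2].astype(np.float32)); l=cv2.fitLine(Q[:,:2].astype(np.float32),cv2.DIST_L2,0,.01,.01).ravel()
        print(n,len(Q),cx,cy,sz,Q[:,2].mean(),l)
E
```

```text
time_s: 2.48
eef_pos: [503.0, 150.1, 279.3]
ee_rot: [0.0, 0.979, 0.205, 0.0]
force: [0.9, -0.1, -0.3]
grip_width: 0.998
grip_force: 0.0
time_s: 3.1
eef_pos: [502.3, 148.5, 238.8]
ee_rot: [-0.0, 0.894, 0.449, -0.001]
force: [0.0, 0.3, 0.5]
grip_width: 1.001
grip_force: 0.0
side 399 503.968017578125 150.71778869628906 (68.50233459472656, 19.718685150146484) 181.4953924646731 [  0.617174     0.78682667 505.1082     151.55576   ]
```

View pics/side2.png

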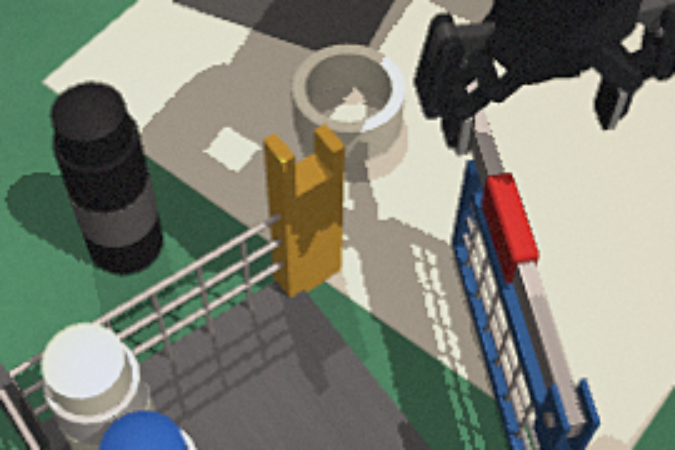

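Side view, 2.5x crop: the open gripper is above the red grip, which sits at crop (510,220), and the keeper notch is at crop (305,175). The measured grip is (504,150.7), 68x20 mm with yaw 0.906, which matches the given size. Descending and gripping.

```bash
python3 -m jog '[{"tx":3,"ty":0,"tz":23,"ax":0,"ay":0,"az":0.02,"jaw":-1},{"tx":0,"ty":0,"tz":23,"ax":0,"ay":0,"az":0,"jaw":-1},{"tx":0,"ty":0,"tz":23,"ax":0,"ay":0,"az":0,"jaw":-1},{"tx":0,"ty":0,"tz":23,"ax":0,"ay":0,"az":0,"jaw":-1},{"tx":0,"ty":0,"tz":0,"ax":0,"ay":0,"az":0,"jaw":-1}]'
python3 -m jog '[{"tx":0,"ty":0,"tz":0,"ax":0,"ay":0,"az":0,"jaw":1},{"tx":0,"ty":0,"tz":0,"ax":0,"ay":0,"az":0,"jaw":1},{"tx":0,"ty":0,"tz":0,"ax":0,"ay":0,"az":0,"jaw":1},{"tx":0,"ty":0,"tz":0,"ax":0,"ay":0,"az":0,"jaw":1},{"tx":0,"ty":0,"tz":0,"ax":0,"ay":0,"az":0,"jaw":1}]' 40
```

```text
time_s: 3.82
eef_pos: [503.8, 150.9, 146.6]
ee_rot: [-0.0, 0.898, 0.44, -0.001]
force: [-0.2, 0.7, -0.3]
grip_width: 1.0
grip_force: 0.0
time_s: 4.45
eef_pos: [504.5, 151.0, 147.8]
ee_rot: [0.0, 0.898, 0.44, 0.0]
force: [-1.3, 0.1, 5.7]
grip_width: 0.219
grip_force: 42.0
```

```bash
python3 -m jog '[{"tx":-1,"ty":0,"tz":-7.7,"ax":0,"ay":-0.055,"az":0,"jaw":1},{"tx":-1,"ty":0,"tz":-7.7,"ax":0,"ay":-0.055,"az":0,"jaw":1},{"tx":-1,"ty":0,"tz":-7.7,"ax":0,"ay":-0.055,"az":0,"jaw":1},{"tx":-1,"ty":0,"tz":-7.7,"ax":0,"ay":-0.055,"az":0,"jaw":1},{"tx":0,"ty":0,"tz":0,"ax":0,"ay":0,"az":0,"jaw":1}]'
python3 -m jog '[{"tx":0.2,"ty":8,"tz":0,"ax":-0.009,"ay":0,"az":-0.039,"jaw":1},{"tx":0.2,"ty":8,"tz":0,"ax":-0.009,"ay":0,"az":-0.039,"jaw":1},{"tx":0,"ty":0,"tz":0,"ax":0,"ay":0,"az":0,"jaw":1}]'
python3 - <<'E'
from h import *
c=capture("side"); cv2.imwrite("pics/side3.png",cv2.resize(c["color"][120:300,180:450,::-1],None,fx=2.5,fy=2.5))
E
```

```text
time_s: 5.08
eef_pos: [503.8, 150.6, 177.7]
ee_rot: [0.048, 0.892, 0.438, -0.098]
force: [2.9, 3.5, -3.2]
grip_width: 0.22
grip_force: 41.2
time_s: 5.45
eef_pos: [517.0, 141.3, 177.4]
ee_rot: [0.051, 0.874, 0.473, -0.095]
force: [4.0, 5.6, -3.5]
grip_width: 0.221
grip_force: 41.2
```

View pics/side3.png

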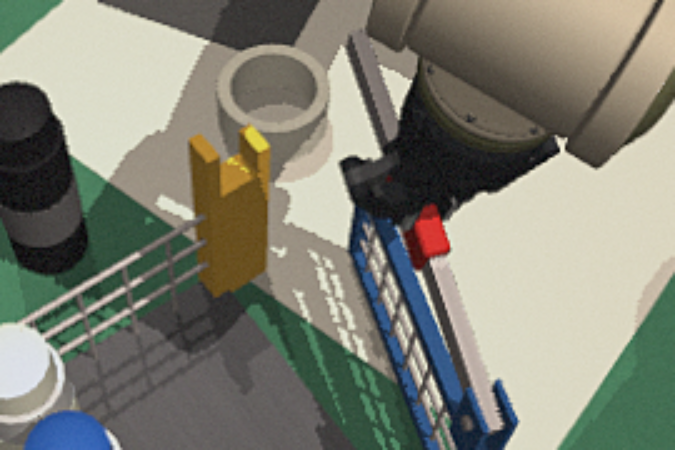

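Side view: the bar is clearly lifted, with its free end at crop (355,40), and the gripper holds the grip at crop (430,235). The gate has begun to swing and the can hasn't moved. Continuing the swing.

```bash
python3 -m jog '[{"tx":0.3,"ty":10,"tz":0,"ax":-0.011,"ay":0,"az":-0.049,"jaw":1},{"tx":0.3,"ty":10,"tz":0,"ax":-0.011,"ay":0,"az":-0.049,"jaw":1},{"tx":0.3,"ty":10,"tz":0,"ax":-0.011,"ay":0,"az":-0.049,"jaw":1},{"tx":0.3,"ty":10,"tz":0,"ax":-0.011,"ay":0,"az":-0.049,"jaw":1},{"tx":0,"ty":0,"tz":0,"ax":0,"ay":0,"az":0,"jaw":1}]'
python3 -m jog '[{"tx":0.3,"ty":10,"tz":0,"ax":-0.011,"ay":0,"az":-0.049,"jaw":1},{"tx":0.2,"ty":5,"tz":0,"ax":-0.006,"ay":0,"az":-0.025,"jaw":1},{"tx":0,"ty":0,"tz":0,"ax":0,"ay":0,"az":0,"jaw":1}]'
```

```text
time_s: 6.12
eef_pos: [552.4, 123.1, 177.0]
ee_rot: [0.061, 0.822, 0.559, -0.089]
force: [2.1, 5.8, -2.2]
grip_width: 0.224
grip_force: 41.3
time_s: 6.5
eef_pos: [566.3, 118.3, 177.0]
ee_rot: [0.064, 0.801, 0.589, -0.087]
force: [3.0, 4.6, -2.3]
grip_width: 0.222
grip_force: 41.3
```

```bash
for i in 1; do python3 -m jog '[{"tx":0,"ty":4,"tz":0,"ax":-0.004,"ay":0,"az":-0.02,"jaw":1},{"tx":0,"ty":4,"tz":0,"ax":-0.004,"ay":0,"az":-0.02,"jaw":1},{"tx":0,"ty":0,"tz":0,"ax":0,"ay":0,"az":0,"jaw":1}]'; done
python3 -m jog '[{"tx":0,"ty":2,"tz":0,"ax":-0.002,"ay":0,"az":-0.01,"jaw":1},{"tx":0,"ty":0,"tz":0,"ax":0,"ay":0,"az":0,"jaw":1}]'
python3 - <<'E'
from h import *
for n in("side","top"):
    c=capture(n); cv2.imwrite(f"pics/{n}4.png",cv2.resize(c["color"][120:300,150:420,::-1],None,fx=2.5,fy=2.5))
E
```

```text
time_s: 6.88
eef_pos: [574.0, 116.0, 176.9]
ee_rot: [0.066, 0.788, 0.605, -0.086]
force: [1.9, 5.3, -2.9]
grip_width: 0.221
grip_force: 41.3
time_s: 7.12
eef_pos: [575.8, 115.6, 177.0]
ee_rot: [0.066, 0.785, 0.609, -0.086]
force: [2.4, 5.5, -2.5]
grip_width: 0.216
grip_force: 41.3
```

View pics/side4.png

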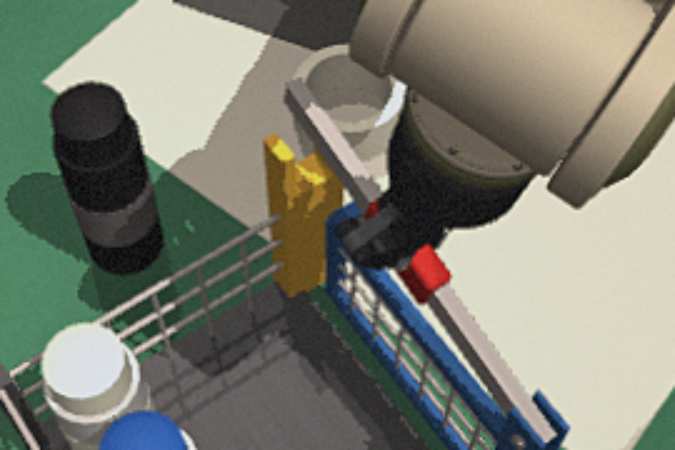

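Side view: the bar is raised over the keeper, with its end at crop (290,90), and the gate is nearly shut. I'm nudging in small steps until the stop pushes back.

```bash
python3 -m jog '[{"tx":0,"ty":3,"tz":0,"ax":-0.003,"ay":0,"az":-0.015,"jaw":1},{"tx":0,"ty":0,"tz":0,"ax":0,"ay":0,"az":0,"jaw":1}]'
python3 -m jog '[{"tx":0,"ty":3,"tz":0,"ax":-0.003,"ay":0,"az":-0.015,"jaw":1},{"tx":0,"ty":0,"tz":0,"ax":0,"ay":0,"az":0,"jaw":1}]'
```

```text
time_s: 7.48
eef_pos: [578.7, 114.9, 177.0]
ee_rot: [0.067, 0.781, 0.615, -0.085]
force: [3.1, 5.6, -2.9]
grip_width: 0.222
grip_force: 41.3
time_s: 7.72
eef_pos: [578.9, 114.7, 176.1]
ee_rot: [0.065, 0.776, 0.621, -0.088]
force: [-11.6, 7.6, -2.4]
grip_width: 0.223
grip_force: 41.5
```

Contact with the stop: about -12 N in x. I'll ease off 2 mm and lower the bar.

```bash
python3 -m jog '[{"tx":0,"ty":-2,"tz":0,"ax":0.002,"ay":0,"az":0.01,"jaw":1},{"tx":1,"ty":0,"tz":7.7,"ax":0,"ay":0.055,"az":0,"jaw":1},{"tx":1,"ty":0,"tz":7.7,"ax":0,"ay":0.055,"az":0,"jaw":1},{"tx":0,"ty":0,"tz":0,"ax":0,"ay":0,"az":0,"jaw":1}]'
python3 -m jog '[{"tx":0.5,"ty":0,"tz":3.8,"ax":0,"ay":0.028,"az":0,"jaw":1},{"tx":0.5,"ty":0,"tz":3.8,"ax":0,"ay":0.028,"az":0,"jaw":1},{"tx":0.5,"ty":0,"tz":3.8,"ax":0,"ay":0.028,"az":0,"jaw":1},{"tx":0,"ty":0,"tz":0,"ax":0,"ay":0,"az":0,"jaw":1}]'
```

```text
time_s: 8.22
eef_pos: [578.8, 114.4, 161.1]
ee_rot: [0.031, 0.783, 0.62, -0.042]
force: [0.8, 11.0, -2.3]
grip_width: 0.22
grip_force: 41.2
time_s: 8.72
eef_pos: [578.9, 115.3, 149.9]
ee_rot: [0.006, 0.784, 0.621, -0.009]
force: [1.6, 12.0, -2.8]
grip_width: 0.222
grip_force: 41.2
```

```bash
python3 -m jog '[{"tx":0.3,"ty":0,"tz":2,"ax":0,"ay":0.018,"az":0,"jaw":1},{"tx":0,"ty":0,"tz":0,"ax":0,"ay":0,"az":0,"jaw":1}]'
python3 -m jog '[{"tx":0,"ty":0,"tz":0,"ax":0,"ay":0,"az":0,"jaw":0},{"tx":0,"ty":0,"tz":0,"ax":0,"ay":0,"az":0,"jaw":0},{"tx":0,"ty":0,"tz":0,"ax":0,"ay":0,"az":0,"jaw":0},{"tx":0,"ty":0,"tz":0,"ax":0,"ay":0,"az":0,"jaw":0}]'
```

```text
time_s: 8.98
eef_pos: [579.0, 115.6, 148.1]
ee_rot: [0.0, 0.784, 0.621, -0.002]
force: [0.8, 12.1, -3.4]
grip_width: 0.222
grip_force: 41.1
time_s: 9.48
eef_pos: [579.7, 113.3, 148.9]
ee_rot: [0.002, 0.784, 0.621, -0.003]
force: [0.1, 0.0, 0.4]
grip_width: 0.499
grip_force: 0.0
```

Released with zero force. Retracting straight up, then back towards the robot for a clear look.

```bash
python3 -m jog '[{"tx":0,"ty":0,"tz":20,"ax":0,"ay":0,"az":0,"jaw":0}]' >/dev/null 2>&1 <<< "" & kill $! 2>/dev/null; true
```

```text
(no output)
```

That command was my mistake: `tz` +20 points down, and I sent it in a form that killed the process straight away. Before anything else I'll check whether it moved the arm.

Run:
```python
from h import *
s=sense();print(s["time_s"],s["eef_pos"],s["force"],s["grip_width"])
```

```text
9.475 [579.66312508 113.3004471  148.8830218 ] [0.10608704 0.02668204 0.40908422] 0.4985301939298681
```

It never ran: the time and pose are unchanged. Retracting up with negative `tz`.

```bash
python3 -m jog '[{"tx":0,"ty":0,"tz":-15,"ax":0,"ay":0,"az":0,"jaw":0},{"tx":0,"ty":0,"tz":-25,"ax":0,"ay":0,"az":0,"jaw":0},{"tx":0,"ty":0,"tz":-30,"ax":0,"ay":0,"az":0,"jaw":0},{"tx":0,"ty":0,"tz":-30,"ax":0,"ay":0,"az":0,"jaw":0},{"tx":0,"ty":0,"tz":-30,"ax":0,"ay":0,"az":0,"jaw":0}]'
python3 -m jog '[{"tx":0,"ty":-35,"tz":0,"ax":0,"ay":0,"az":0,"jaw":0},{"tx":0,"ty":-35,"tz":0,"ax":0,"ay":0,"az":0,"jaw":0},{"tx":0,"ty":-35,"tz":0,"ax":0,"ay":0,"az":0,"jaw":0},{"tx":0,"ty":-35,"tz":0,"ax":0,"ay":0,"az":0,"jaw":0},{"tx":0,"ty":0,"tz":0,"ax":0,"ay":0,"az":0,"jaw":0}]'
python3 - <<'E'
from h import *
c=capture("side"); cv2.imwrite("pics/side5.png",cv2.resize(c["color"][120:350,150:450,::-1],None,fx=2.5,fy=2.5))
P=cloud(c);hsv=cv2.cvtColor(c["color"],cv2.COLOR_RGB2HSV);h,s,v=[hsv[:,:,i].astype(int) for i in range(3)]
Q=P[((h<6)|(h>174))&(s>150)&(v>60)&(P[:,:,2]>170)&(P[:,:,2]<210)]
print(len(Q),cv2.minAreaRect(Q[:,:2].astype(np.float32)),Q[:,2].mean(),cv2.fitLine(Q[:,:2].astype(np.float32),2,0,.01,.01).ravel())
r=place_of("spray_can","side")[0];print(r,at_z(c,*r["centre"],0))
E
```

```text
time_s: 10.1
eef_pos: [579.9, 114.5, 281.1]
ee_rot: [0.003, 0.784, 0.621, -0.003]
force: [0.2, -0.3, 0.6]
grip_width: 0.502
grip_force: 0.0
time_s: 10.72
eef_pos: [442.5, 147.1, 280.6]
ee_rot: [0.003, 0.783, 0.621, -0.002]
force: [-0.3, 0.7, 0.1]
grip_width: 0.5
grip_force: 0.0
499 ((580.9414672851562, 113.6456298828125), (68.71783447265625, 19.924015045166016), 76.46295928955078) 180.63365866952802 [2.3021716e-01 9.7313929e-01 5.8236847e+02 1.1477331e+02]
{'centre': [202.4, 215.9], 'conf': 0.72} [ 628.23310639 -125.95695401    0.        ]
```

View pics/side5.png

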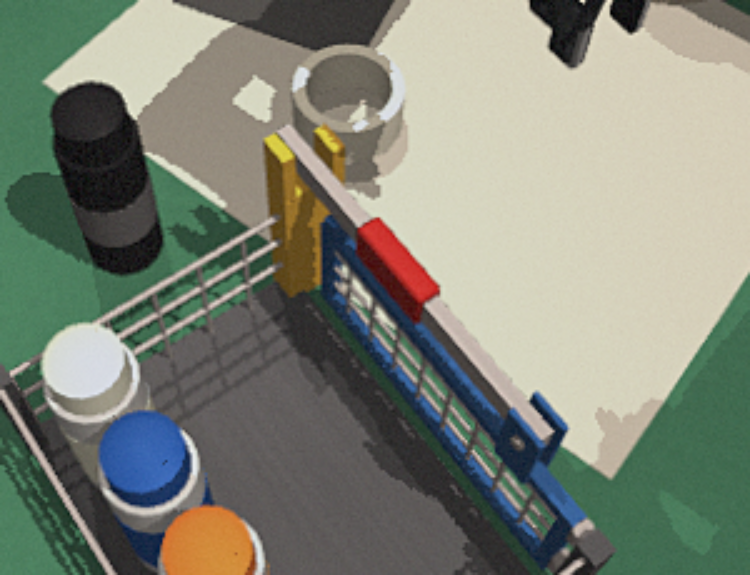

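The gate is shut, with bar yaw 1.338 against about 1.34 for shut. The bar lies between the keeper's tooth and back plate at crop (300,160). The grip top is at 181 mm, the same reading as when the bar was level at the start, and the can is at its starting place. Handing in.

```bash
python3 -c "
from rig import finish_job
print(finish_job())"
```

```text
the job is handed in; nothing more can be done
None
```

The job is handed in: the last picture shows the gate shut, the latch bar down in the keeper's notch, the black spray can where it was and the gripper clear, but the hand-in gave no verdict.

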